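Lock the green-hatched needle case with its wing knob

ROBOT

A 7-joint arm with a two-finger parallel gripper is mounted at the origin on a cart in front of the work surface, level with it; the furniture and walls round the work are solid. World frame = base frame: x ahead of the robot, y to its left, z up, the work surface at z = 0. Lengths are in mm, angles in rad, forces in N, time in s.
With the tool pointing down it reaches from about 400 to 875 mm from the base axis. Payload 19.3 kg.
Tool frame: the origin (TCP) lies midway between the tips of the shut fingers; the grasp point (between the pads) lies 19 mm behind it; z points along the fingers, y is the line along which they close (so a half turn about z gives the same grasp; the last joint's range is limited). The gripper opens to 85 mm and grips with 20 to 120 N. Pads are 22 mm wide; open, the fingers measure 114 mm over their backs; the gripper's body (76 mm by 85 mm) begins 54 mm behind the grasp point. The pads swing forward as they close: fully open they stand 13 mm farther back than shut.
Start: joints at [-1.251, 0.521, -0.036, 1.599, 0.021, 1.021, -0.113], TCP at [237.52, 578.1, 231.291] pointing down, gripper open.
Joint ranges: [-2.91, 2.91], [-0.3, 2.13], [-1.5, 1.42], [0.17, 2.43], [-1.26, 4.41], [0.16, 1.93], [-2.52, 2.52]. Speed limits (rad/s): [1.89, 1.89, 2.39, 2.39, 3.01, 3.01, 3.01].

INTERFACE

Orientations are given as a rotation vector (axis times angle).
In Python, from workcell import ctrl, probe_bus, workorder, get_image gives the robot as it stands (ctrl), with the cameras as plain functions, the readings (probe_bus) and the job (workorder).
- The arm moves only by the shell command python3 inch.py 'ROWS' [OPENING] [FORCE]. ROWS is 1 to 5 rows, parted by semicolons, with the numbers parted by commas; each row has 4 numbers: dx, dy, dz in mm, then a turn about the tool's z in rad; each row shifts and turns the commanded pose from where the row before left it, along the tool's axes as they then stand; what a row does not reach is not made up. A row lasts 1/8 s, in which the tool goes at most 62.5 mm and 0.188 rad, less where a joint would pass 70% of its speed; a pose out of reach is approached as far as the arm can. OPENING is the finger opening in mm, set as the command begins (- or left out keeps the last). The fingers move at their own pace and stop on an object; FORCE is the grip in N (left out, the last holds). Time passes only in rows, so rows that do not move let the fingers close. It prints the time, the measured TCP pose, the force, the opening and the grip force at its end. Input that does not fit is refused with a message, and nothing moves.
- probe_bus.observe(): the state, without advancing time (a new reading comes with each control period).
- get_image(name): name is "scene" or "top" or "wrist"; returns a dict with "image" (420x560x3 uint8, red, green, blue), "fx", "fy", "cx", "cy" (pixels), "eye" and "rotation" of the camera in the world. Camera axes: x right, y down, z forward; pixel columns grow to the right and rows downward; lengths in mm; the calibration is good to about 2 mm. A picture is of the moment at which its call begins. There is no depth.
- workorder.close_job(): hands the job in; it is judged then, once.
The state is a dict: "time": time; "qpos": joint angles; "joint_velocities": joint speeds; "joint_efforts": joint torques, N m; "position": TCP position; "ee_rot": TCP orientation; "wrist_force": force on the tool from outside, world axes, zero at the start; "moment": the same for the moment, N m; "width": finger opening in mm; "finger_force": force on a finger pad.
Only numpy, scipy, OpenCV 4.12 (cv2) and the standard library are available. Lean on these libraries where they do the work, as an engineer would, in place of code of your own. Each camera call takes 0.05 s, during which the arm holds its last target. There are 200 camera calls.

TASK

The needle case with the green hatch is packed and ready to go: lock it by turning its black wing knob a quarter turn clockwise, all the way to its stop, so that the cam tongue under the hatch swings behind the front edge of the frame. Leave the hatch lying shut and let go of the knob; the case with the yellow hatch is still being filled and must stay unlocked.

Things in the scene. Friction and masses are not known exactly. Their poses are not given: they have to be found in the camera images.
- green_case: Fixed grey metal box, green hatch: 110 mm deep (x), 120 wide (y), 60 tall; origin centre of its underside, -x its front (towards the robot, turned up to 0.4 rad). The hatch (76 x 86 mm, top at 61 mm) is hinged at its far edge and lies shut by its own weight, about 0.4 kg; pulling the knob up lifts it while unlocked. The same case with a yellow hatch stands at its left or right.
- green_wing (a joint): Turn of the wing knob on the green hatch, rad, growing clockwise from above. 0 unlocked: wing parallel to the front edge; 1.57 locked, at a hard stop: wing points at the front edge, its white-striped end to the white dot on the frame, the hidden tongue (32 mm from the axis) under the frame; it first reaches under at about 0.6. Starts at 0.1 to 0.4, stays where left; friction 0.08 N m.
- green_grip (a point): Where to grip that knob: on its upright axis, 38 mm behind the case's front face, mid-width, 90 mm above the table. Turns with the knob: y axis along the wing (-y the white-striped end), z up. The black wing is 60 mm long, 12 mm thick with flat sides (grip across these), 66 to 98 mm above the table; below it a hub 26 mm wide: keep fingertips above 68 mm.
- yellow_wing (a joint): Turn of the identical wing knob on the identical case with the yellow hatch, the one to leave alone: 0 unlocked, 1.57 locked; starts at 0.1 to 0.4. Its grip point is the same 90 mm above the table. Jars, a thread chest and racks crowd the right side of the table and beyond: coming from the right, rise to about 0.38 m before crossing to the cases, and come down on the knob from above.

How it is judged (in metres and radians):
At the end, for the whole second after the job is handed in: The green case's wing knob is turned to within 0.22 rad (about 12 degrees) of its locked stop and at rest; the green hatch lies shut (the knob's grip point within 8 mm of where it began), and the yellow case's knob is still below 0.6 rad (unlocked) (value of joint green_wing above 1.35 rad and velocity of joint green_wing below 0.05 rad/s and distance of green_grip from where it was at the start of the episode below 0.008 m and value of joint yellow_wing below 0.6 rad); the robot touches nothing.
It fails at once if the yellow case's knob is turned towards locked (0.6 rad or more) (value of joint yellow_wing above 0.6 rad).
It fails at once if the green hatch is lifted (knob's grip point more than 20 mm from its start) (distance of green_grip from where it was at the start of the episode above 0.02 m).
It also fails if it takes over 38 s, if anything falls off the work surface, if the arm or the gripper's body presses on something with over 40 N, if the wrist force passes 120 N, or if a joint passes its speed limit or range.

## Working session

There is one attempt and no reset: what is moved stays moved. The work goes in short steps, Python scripts to look and compute and a shell command to move; the robot and the scene stay as the last step left them, time stands still between calls to the robot, and variables do not carry over. Pictures are saved under pics/ and viewed, at most 10 in all, crops included, and the job is handed in when it is done.

```bash
ls; mkdir -p pics; cat > h.py <<'E'
import numpy as np,cv2
from workcell import ctrl, probe_bus, workorder, get_image
def grab(n,f=None):
    d=get_image(n)
    if f: cv2.imwrite('pics/'+f,cv2.cvtColor(d['image'],cv2.COLOR_RGB2BGR))
    return d
def cast(d,u,v,z):
    r=np.array(d['rotation'])@np.array([(u-d['cx'])/d['fx'],(v-d['cy'])/d['fy'],1.])
    e=np.array(d['eye']); return e+r*(z-e[2])/r[2]
E
python3 - <<'E'
from h import *
d=grab('top','top1.png'); print(d['eye'],d['rotation'],d['fx'],d['cx'],d['cy'])
d=grab('scene','scene1.png'); print(d['eye'])
s=probe_bus.observe();print(s['time'],s['position'],s['ee_rot'])
E
```

```text
inch.py
pics
workcell.py
[385.74753522 245.43084958 916.0785396 ] [-2.21761929  1.98098008 -0.20871668] 510.6472132650751 283.6172724931165 211.1428712143937
[  6.10957753 861.46931156 426.65382036]
0.1 [237.436737   577.82495275 230.79543275] [-6.08433636e-01 -3.08199438e+00  1.53339163e-03]
```

View pics/top1.png

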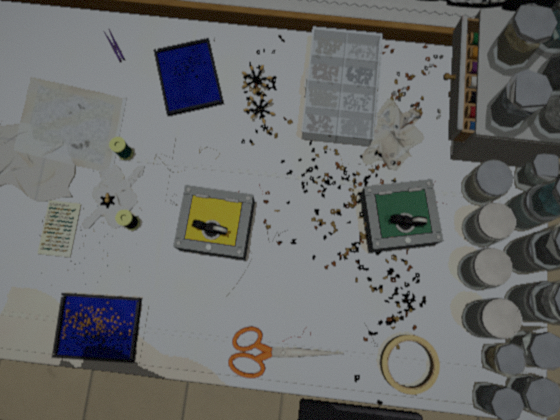

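View pics/scene1.png

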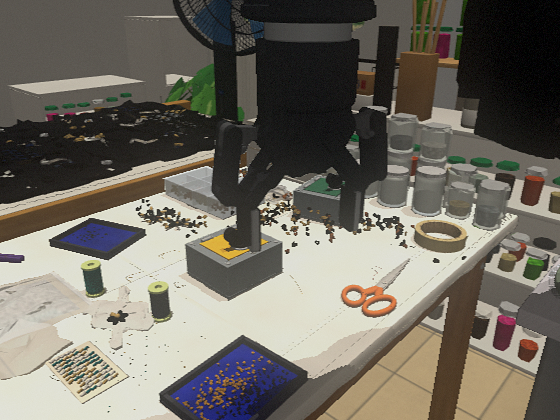

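The top view shows the yellow case at about (215,222), the green case at (402,215), and their wings near (210,227) and (405,220). In the scene view the open gripper hangs on the camera side of the yellow case. Next I'll measure the hatches and wings.

```bash
cat >> h.py <<'E'
from scipy.spatial.transform import Rotation as R
def cast(d,u,v,z):
    M=R.from_rotvec(d['rotation']).as_matrix()
    r=M@np.array([(u-d['cx'])/d['fx'],(v-d['cy'])/d['fy'],1.])
    e=np.array(d['eye']); return e+r*(z-e[2])/r[2]
def proj(d,p):
    q=R.from_rotvec(d['rotation']).as_matrix().T@(np.array(p)-d['eye'])
    return d['fx']*q[0]/q[2]+d['cx'],d['fy']*q[1]/q[2]+d['cy']
E
python3 - <<'E'
from h import *
d=grab('top'); im=d['image']; hsv=cv2.cvtColor(im,cv2.COLOR_RGB2HSV)
for n,lo,hi,box in(('green',(60,80,40),(90,255,255),(350,170,450,260)),('yellow',(20,120,100),(35,255,255),(165,175,265,270))):
    m=cv2.inRange(hsv,lo,hi); k=np.zeros_like(m); x0,y0,x1,y1=box; k[y0:y1,x0:x1]=1; m=m*k
    m=cv2.morphologyEx(m,cv2.MORPH_OPEN,np.ones((3,3)))
    c=max(cv2.findContours(m,0,2)[0],key=cv2.contourArea)
    h=cv2.convexHull(c); r=cv2.minAreaRect(h)
    P=np.array([cast(d,u,v,61)[:2] for u,v in cv2.boxPoints(r)])
    e=[np.linalg.norm(P[i]-P[i-1]) for i in range(4)]
    print(n,r,P.round(1).tolist(),np.round(e,1),'centre',P.mean(0))
    hm=cv2.fillConvexPoly(np.zeros_like(m),h,255)
    b=((im.max(2)<45)*255).astype(np.uint8)&hm
    cb=max(cv2.findContours(b,0,2)[0],key=cv2.contourArea); rb=cv2.minAreaRect(cb)
    Q=np.array([cast(d,u,v,98)[:2] for u,v in cv2.boxPoints(rb)]); print(' wing',rb,Q.round(1).tolist())
s=probe_bus.observe(); print(s['position'],proj(d,s['position']),R.from_rotvec(s['ee_rot']).as_matrix().round(3))
cv2.imwrite('pics/crop1.png',cv2.resize(cv2.cvtColor(im[165:265,165:450],cv2.COLOR_RGB2BGR),None,fx=2.8,fy=2.8,interpolation=2))
E
```

```text
green ((402.7027587890625, 213.35569763183594), (42.81284713745117, 50.08070373535156), 83.1572265625) [[615.2, 114.8], [635.4, 30.3], [561.9, 17.6], [542.2, 100.7]] [74.4 86.9 74.6 85.4] centre [588.65826389  65.84763518]
 wing ((404.363037109375, 221.8013916015625), (33.13273239135742, 14.18478775024414), 6.009005546569824) [[553.8, 97.3], [577.5, 96.5], [577.8, 42.6], [554.1, 43.7]]
yellow ((212.89190673828125, 220.1486358642578), (50.141693115234375, 44.387725830078125), 9.462322235107422) [[504.4, 430.4], [581.4, 429.6], [576.5, 342.8], [499.8, 345.2]] [85.3 77.1 86.9 76.7] centre [540.53351666 386.98497832]
 wing ((208.81080627441406, 228.63514709472656), (33.37299346923828, 12.494322776794434), 9.462321281433105) [[510.0, 412.8], [530.6, 412.6], [527.6, 357.9], [507.1, 358.4]]
[237.43651123 577.90422545 230.90464963] (np.float64(11.388120445208926), np.float64(410.34911237623015)) [[-0.925  0.38  -0.   ]
 [ 0.38   0.925 -0.001]
 [-0.    -0.001 -1.   ]]
```

View pics/crop1.png

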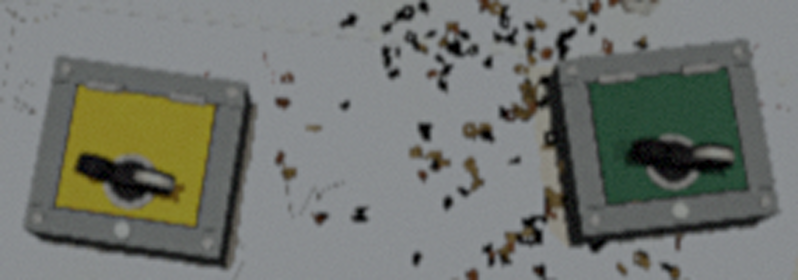

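The crop shows the green screws at about (571,72), (739,51), (761,199) and (595,218), the white dot at (681,210), and the wing from (630,152) to its white end at (733,155). Everything is plausible: the hatch measures 75 x 86. Next I'll refine yaw and axis.

```bash
python3 - <<'E'
from h import *
d=grab('top'); im=d['image']
f=lambda u,v,z:cast(d,u/2.8+165,v/2.8+165,z)[:2]
S=np.array([f(*p,60) for p in((571,72),(739,51),(761,199),(595,218))]); print('screws',S.round(1).tolist(),S.mean(0))
y1=S[0]-S[1];y2=S[3]-S[2];x1=S[0]-S[3];x2=S[1]-S[2]
yaws=[np.arctan2(-y[0],y[1]) for y in(y1,y2)]+[np.arctan2(x[1],x[0]) for x in(x1,x2)]; print('yaws',np.round(yaws,3))
c=S.mean(0); dot=f(681,210,60); print('dot',dot, 'dist',np.linalg.norm(dot-c), 'yaw by dot',np.arctan2(*(c-dot)[::-1]))
yaw=np.mean(yaws); X=np.array([np.cos(yaw),np.sin(yaw)]); k=c-17*X; print('knob',k,'from dot',dot+(38-(55-np.dot(c-dot,X)))*X)
print('hatch centre based', np.array([588.66,65.85])-c)
W=np.array([f(*p,97) for p in((630,152),(733,155))]); w=W[1]-W[0]; print('wing',W,W.mean(0),np.linalg.norm(w),'dir',np.arctan2(w[1],w[0]),'turn',-(np.arctan2(w[1],w[0])-(yaw-np.pi/2)))
E
```

```text
screws [[622.0, 126.2], [647.0, 23.9], [555.7, 5.7], [532.8, 104.7]] [589.38364642  65.11635166]
yaws [0.24  0.227 0.236 0.196]
dot [543.51841902  53.41906209] dist 47.33334625663165 yaw by dot 0.24971289404747726
knob [572.81139999  61.32680707] from dot [573.07420348  60.17752803]
hatch centre based [-0.72364642  0.73364834]
wing [[567.56384455  93.38270265]
 [572.51395276  33.58724263]] [570.03889866  63.48497264] 60.00000508521772 dir -1.4882006504890315 turn 0.1422073896094025
```

```bash
python3 inch.py '0,0,-20,0;0,0,-30,0;-20,-14,-20,0;-40,-28,0,0;-42,-29,0,0' 50 30; python3 inch.py '-42,-29,0,0;-42,-29,0,0;-42,-29,0,0;-42,-29,0,0;-42,-29,0,0'
```

```text
time: 0.82
position: [305.4, 472.5, 301.3]
ee_rot: [0.607, 3.082, 0.0]
wrist_force: [1.1, 0.7, -0.2]
width: 50.2
finger_force: 0.0
time: 1.45
position: [444.7, 258.3, 301.4]
ee_rot: [0.608, 3.082, 0.0]
wrist_force: [0.5, 0.4, -0.4]
width: 50.0
finger_force: 0.0
```

```bash
python3 inch.py '-42,-29,0,0;-42,-29,0,0;-42,-29,0,0;-25,-17,0,0;0,0,0,0'; python3 - <<'E'
from h import *
s=probe_bus.observe(); M=R.from_rotvec(s['ee_rot']).as_matrix(); print(s['time'],s['qpos'],M.round(3))
print(M.T@(np.array([572,62,s['position'][2]])-s['position']),'yang',np.arctan2(M[1,1],M[0,1]))
E
```

```text
time: 2.08
position: [544.9, 103.9, 301.0]
ee_rot: [0.614, 3.081, -0.001]
wrist_force: [-0.6, 1.0, 0.0]
width: 50.2
finger_force: 0.0
2.075 [-0.43679349  0.34377375  0.18733271  1.70876342 -0.06973929  1.0959108
  0.9492208 ] [[-0.924  0.383 -0.   ]
 [ 0.383  0.924 -0.001]
 [-0.    -0.001 -1.   ]]
[-4.10983902e+01 -2.83526394e+01  3.33524707e-02] yang 1.177461978810958
```

```bash
python3 inch.py '-41,-28,0,0;0,0,0,0.18;0,0,0,0.18;0,0,0,0.18;0,0,0,0.18'; python3 inch.py '0,0,0,0.18;0,0,0,0.18;0,0,50,0;0,0,50,0;0,0,0,0'; python3 - <<'E'
from h import *
d=grab('wrist','w1.png')
s=probe_bus.observe(); M=R.from_rotvec(s['ee_rot']).as_matrix(); print(s['time'],s['position'],d['eye'])
print(M.T@(np.array([572,62,s['position'][2]])-s['position']),'yang',np.arctan2(M[1,1],M[0,1]),s['qpos'][6])
for z in (60,90): print(proj(d,[572,62,z]))
E
```

```text
time: 2.7
position: [571.0, 65.8, 301.2]
ee_rot: [-1.661, -2.666, -0.0]
wrist_force: [-0.4, 0.0, -0.0]
width: 50.0
finger_force: 0.0
time: 3.32
position: [569.5, 65.4, 198.9]
ee_rot: [-2.103, -2.329, 0.007]
wrist_force: [0.7, 0.0, 1.3]
width: 50.2
finger_force: 0.0
3.375 [570.94770754  65.25590931 201.34372532] [564.08216918 134.43153197 341.40762833]
[-3.34582615e+00  7.16736797e-01 -7.60881902e-04] yang 0.1015689933735041 0.1082654612671424
(np.float64(283.0350988273894), np.float64(206.20405154657595))
(np.float64(283.0810045033521), np.float64(214.66893260008783))
```

View pics/w1.png

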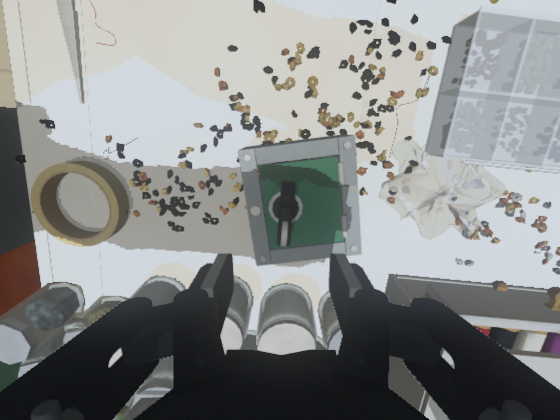

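The wrist view shows the green hatch below. The hub ring is at (286,207), the wing runs from (289,181) to its white end at (284,247), the dot is at (255,211), and the screws are at (251,157), (347,145), (354,250) and (263,260).

```bash
python3 - <<'E'
from h import *
d=grab('wrist'); f=lambda u,v,z:cast(d,u,v,z)[:2]
S=np.array([f(*p,60) for p in((347,145),(354,250),(263,260),(251,157))]); c=S.mean(0)
y1=S[0]-S[1];y2=S[3]-S[2];x1=S[0]-S[3];x2=S[1]-S[2]
yaws=[np.arctan2(-y[0],y[1]) for y in(y1,y2)]+[np.arctan2(x[1],x[0]) for x in(x1,x2)]
yaw=np.mean(yaws); X=np.array([np.cos(yaw),np.sin(yaw)])
print('screws',S.round(1).tolist(),c,np.round(yaws,3),'knob',c-17*X,'ring',f(286,207,62),'dot',f(255,211,60))
# wing: dark+white pixels within green hatch interior
hsv=cv2.cvtColor(d['image'],cv2.COLOR_RGB2HSV); m=(d['image'].max(2)<40).astype(np.uint8)*255
k=np.zeros_like(m); k[170:252,270:306]=255; m&=k
cc=max(cv2.findContours(m,0,2)[0],key=cv2.contourArea); print(cv2.minAreaRect(cc),cv2.boundingRect(cc))
W=np.array([f(289,181,97),f(284,247,97)]); w=W[1]-W[0]; print('wing',W,W.mean(0),np.linalg.norm(w),np.arctan2(w[1],w[0]))
s=probe_bus.observe();print(s['position'])
cv2.imwrite('pics/w1c.png',cv2.resize(cv2.cvtColor(d['image'][135:270,235:365],cv2.COLOR_RGB2BGR),None,fx=4,fy=4,interpolation=2))
E
```

```text
screws [[627.6, 126.4], [652.2, 22.0], [559.1, 1.1], [538.8, 106.2]] [594.41357307  63.92578701] [0.231 0.191 0.223 0.221] knob [577.81087198  60.27197853] ring [576.9479153   61.26774406] dot [546.63738255  53.49447409]Traceback (most recent call last):
  File "<stdin>", line 11, in <module>
ValueError: max() iterable argument is empty
```

```bash
python3 inch.py '-3,2,0,0;0,0,20,0;0,0,0,0;0,0,0,0' ; python3 - <<'E'
from h import *
d=grab('wrist'); 
print(d['eye'],probe_bus.observe()['position'],proj(d,[574.5,61,60]))
np.save('w2.npy',d,allow_pickle=True)
im=d['image'][130:280,225:375]
cv2.imwrite('pics/w2c.png',cv2.resize(cv2.cvtColor(im,cv2.COLOR_RGB2BGR),None,fx=4,fy=4,interpolation=2))
E
```

```text
time: 3.92
position: [574.3, 61.8, 182.5]
ee_rot: [2.106, 2.33, 0.002]
wrist_force: [-1.0, -0.3, -0.5]
width: 50.2
finger_force: 0.0
[568.02211891 130.64673109 325.06620337] [574.2885075   61.89252797 182.47052224] (np.float64(279.9467207813284), np.float64(207.7684865334362))
```

View pics/w2c.png

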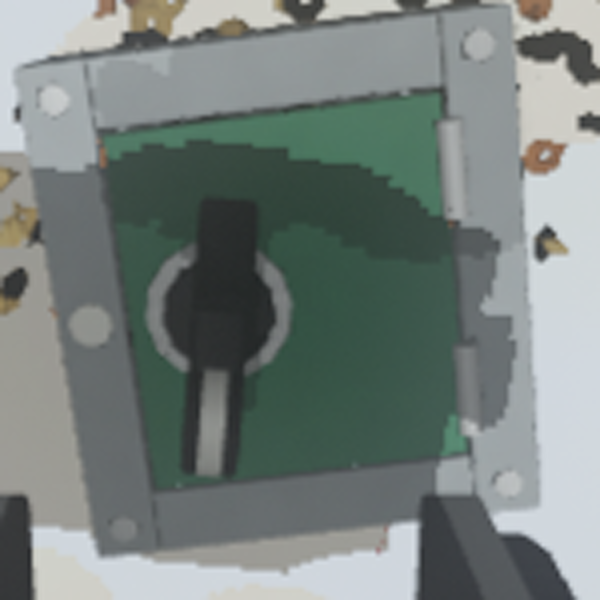

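The crop shows the wing's ends at about (229,201) and (210,473), the ring centre at (220,308), screws at (54,99), (479,44), (509,484) and (123,529), and the dot at (91,326).

```bash
python3 - <<'E'
from h import *
d=np.load('w2.npy',allow_pickle=True).item(); f=lambda u,v,z:cast(d,u/4+224.9,v/4+129.9,z)[:2]
S=np.array([f(*p,60) for p in((479,44),(509,484),(123,529),(54,99))]); c=S.mean(0)
y1=S[0]-S[1];y2=S[3]-S[2];x1=S[0]-S[3];x2=S[1]-S[2]
yaws=[np.arctan2(-y[0],y[1]) for y in(y1,y2)]+[np.arctan2(x[1],x[0]) for x in(x1,x2)]
yaw=np.mean(yaws); X=np.array([np.cos(yaw),np.sin(yaw)])
print('sides',[round(np.linalg.norm(v),1) for v in(y1,y2,x1,x2)],c,np.round(yaws,3),'knob',c-17*X,'ring',f(220,308,62),'dot',f(91,326,60))
W=np.array([f(229,201,98),f(210,473,98)]); w=W[1]-W[0]; a=np.arctan2(w[1],w[0]); print('wing',W,W.mean(0),np.linalg.norm(w),a,'turn',yaw-np.pi/2-a,'tool y wanted',a+np.pi/2)
s=probe_bus.observe();M=R.from_rotvec(s['ee_rot']).as_matrix();print(np.arctan2(M[1,1],M[0,1]),M.T@(np.array([576,61.5,s['position'][2]])-s['position']))
E
```

```text
sides [np.float64(104.6), np.float64(104.6), np.float64(94.1), np.float64(94.8)] [590.67337673  65.25596152] [0.23  0.223 0.226 0.226] knob [574.1069198   61.44118696] ring [574.32586307  62.34568815] dot [544.84429623  54.49762472]
wing [[573.06949426  93.21512413]
 [574.91239047  36.30590831]] [573.99094237  64.76051622] 56.939047339305944 -1.5384245501467797 turn 0.19395397776471457 tool y wanted 0.03237177664811686
0.10090526385621212 [-0.56293742  1.66324417  0.00225682]
```

The two views now agree with the commanded pose: knob at (574,62), yaw 0.226 and wing turn about 0.19. I'll descend and grip.

```bash
python3 inch.py '0,0,30,0.065;0,0,40,0;0,0,27,0;0,0,10,0;0,0,0,0' 40 30; python3 inch.py '0,0,0,0;0,0,0,0;0,0,0,0;0,0,0,0;0,0,0,0' 0 30
```

```text
time: 4.6
position: [574.0, 61.8, 74.8]
ee_rot: [2.181, 2.261, 0.0]
wrist_force: [-0.5, 1.1, -0.2]
width: 40.0
finger_force: 0.0
time: 5.22
position: [573.3, 61.9, 75.5]
ee_rot: [-2.181, -2.26, 0.0]
wrist_force: [-9.9, 0.0, 15.3]
width: 11.0
finger_force: 32.7
```

```bash
python3 inch.py '0,-1,0,0.1;0,0,0,0.12;0,0,0,0.12;0,0,0,0.12;0,0,0,0.12'; python3 -c "
from h import *
s=probe_bus.observe();print(s['moment'],s['joint_efforts'])"
```

```text
time: 5.85
position: [572.6, 62.0, 75.5]
ee_rot: [-2.739, -1.537, -0.001]
wrist_force: [-8.0, -0.9, 13.6]
width: 11.2
finger_force: 32.6
[-0.10393919  1.64070243  0.02363601] [  2.42820829 -86.34147406  13.24258447 -25.66350996   0.34303266
  -2.53008664   2.28426486]
```

```bash
python3 inch.py '0,0,0,0.12;0,0,0,0.12;0,0,0,0.12;0,0,0,0.12;0,0,0,0.12'; python3 -c "
from h import *
s=probe_bus.observe();M=R.from_rotvec(s['ee_rot']).as_matrix();print(s['moment'],np.arctan2(M[1,1],M[0,1]))"; python3 inch.py '0,0,0,0.08;0,0,0,0.06;0,0,0,0.04;0,0,0,0'; python3 -c "
from h import *
s=probe_bus.observe();M=R.from_rotvec(s['ee_rot']).as_matrix();print(s['moment'],np.arctan2(M[1,1],M[0,1]))"
```

```text
time: 6.48
position: [572.2, 62.4, 75.5]
ee_rot: [-3.07, -0.659, 0.001]
wrist_force: [-10.8, 2.0, 16.5]
width: 10.8
finger_force: 33.1
[0.23807299 2.32735704 0.07615782] -1.1475714730262865
time: 6.98
position: [572.1, 62.5, 75.5]
ee_rot: [-3.116, -0.386, 0.001]
wrist_force: [-11.8, 1.8, 17.9]
width: 10.6
finger_force: 33.3
[ 0.41590053  2.37330763 -0.09453969] -1.324235399062012
```

```bash
for r in 1; do python3 inch.py '0,0,0,0.03;0,0,0,0.03;0,0,0,0'; done; python3 -c "
from h import *
s=probe_bus.observe();M=R.from_rotvec(s['ee_rot']).as_matrix();print(s['moment'],np.arctan2(M[1,1],M[0,1]))
d=grab('wrist');im=d['image'][130:280,225:375];cv2.imwrite('pics/w3c.png',cv2.resize(cv2.cvtColor(im,cv2.COLOR_RGB2BGR),None,fx=3,fy=3))
cv2.imwrite('pics/w3.png',cv2.cvtColor(d['image'],cv2.COLOR_RGB2BGR))"
```

```text
time: 7.35
position: [572.1, 62.6, 75.5]
ee_rot: [-3.126, -0.294, 0.001]
wrist_force: [-11.1, 1.9, 18.2]
width: 11.2
finger_force: 36.8
[0.41603574 2.47838777 0.73639276] -1.3830789092053823
```

View pics/w3.png

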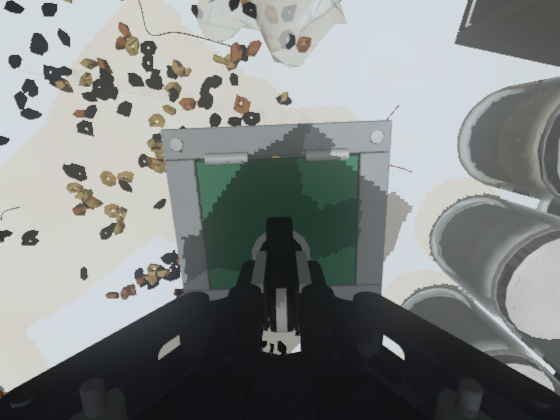

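The picture shows the wing lined up with the case's depth, striped end towards the front. The moment rose to 0.74 N m, so the knob is at its stop. I'll release and rise.

```bash
python3 inch.py '0,0,0,0;0,0,0,0;0,0,0,0;0,0,0,0;0,0,0,0' 40 ; python3 inch.py '0,0,-10,0;0,0,-25,0;0,0,-40,0;0,0,-40,0;0,0,0,0'; python3 inch.py '0,0,-40,0;0,0,-40,0;0,0,0,0;0,0,0,0'; python3 - <<'E'
from h import *
d=grab('wrist','w4.png'); print(proj(d,[574,61.8,98]))
E
```

```text
time: 8.02
position: [572.8, 61.8, 74.3]
ee_rot: [3.128, 0.293, 0.0]
wrist_force: [0.3, -0.6, 0.6]
width: 40.2
finger_force: 0.0
time: 8.65
position: [573.9, 61.8, 192.4]
ee_rot: [-3.127, -0.293, -0.007]
wrist_force: [-1.0, 0.1, -0.1]
width: 40.4
finger_force: 0.0
time: 9.15
position: [572.3, 62.0, 268.7]
ee_rot: [-3.128, -0.293, 0.001]
wrist_force: [0.4, 0.2, 0.3]
width: 40.2
finger_force: 0.0
(np.float64(280.33827150261936), np.float64(195.7086467372437))
```

View pics/w4.png

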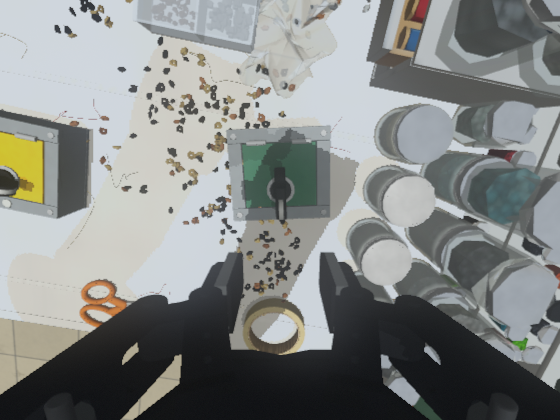

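The green wing now runs from (279,167) to its white end at (281,220), pointing at the front edge with the hatch shut. The gripper is clear of everything. I'll check the angle numerically, then hand in.

```bash
python3 - <<'E'
from h import *
d=grab('wrist'); w=(cast(d,281.5,219,98)-cast(d,279.5,168,98))[:2]; a=np.arctan2(w[1],w[0]); t=(0.226-np.pi/2-a)%(2*np.pi); print(np.linalg.norm(w),t)
if 1.42<t<1.75: print(workorder.close_job())
E
```

```text
56.44416710457019 1.5722626356552896
the job is handed in; nothing more can be done
None
```

I turned the green case's knob to its locked stop (measured at about 1.57 rad), released it with the hatch lying shut, left the yellow knob untouched, and handed the job in at about 9 s; no verdict was returned.

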